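Snap the cap onto the gel specimen clamp and hold it down

TASK

Using the palette knife, prise up the clear hinged lid of the storage case by its front lip and swing it right back past upright so that it stays open, then lay the knife down flat on the bench and let go of it. Take the white snap cap out of the case, set it on the stud of the specimen clamp and press it straight down until it clicks over the spring balls; keep pressing after the force drops until the cap is fully home on the base plate, and finish while still holding it pressed down there against its spring. Leave the glass dish on the sheet of paper where it is.

Things in the scene. Friction and masses are not known exactly. Their poses are not given: they have to be found in the camera images.
- knife_grip (a point): palette knife, loose, lying flat, 185 mm long, 70 g. Wooden handle 100 long x 16 wide x 20 mm high, steel blade 85 x 20 x 3 mm, flush with the handle's underside. This point is on the handle near the balance point, 25 mm behind the handle's front end, half-way up (10 mm above the underside); x axis along the knife to the blade tip, z up.
- knife_tip (a point): middle of the blade's front edge, 110 mm ahead of knife_grip along the knife and 8.5 mm lower (mid-thickness of the blade).
- lid (a joint): angle of the case's clear plastic lid (158 x 150 x 4 mm, 80 g): 0 shut, grows as it opens, stop at 2.0 rad. Light hinge: below about 1.5 rad it falls shut, past about 1.65 it falls open to the stop.
- lid_edge (a point): middle of the lid's free front edge (thin white trim), on its underside. Shut, it is 58 mm above the bench and overhangs the case's front wall by 18 mm, open underneath so that a blade can go under it from the front. 158 mm from the hinge line.
- lid_hinge (a point): on the lid's hinge line, middle of the far top edge of the case, 58 mm above the bench, fixed to the case. x axis from the case's front (robot side) to its back, y along the hinge. The lid turns about this line; its underside passes through it.
- case_in (a point): centre of the inner floor of the storage case: fixed, grey, open-topped, outer 140 (x) x 150 (y) x 58 mm high, walls and floor 4 mm; x axis from front to back. The hinge is 70 mm behind this point.
- cap_mid (a point): white snap cap, loose, round, 45 g, upright on the case's floor under the lid. 50 mm high: skirt 56 mm diameter, 30 mm high, flat shoulder, on it a central round knob 24 mm diameter, 20 mm high. This point is on its axis 25 mm above its underside (knob from 5 to 25 mm above it). Open below: mouth 37 mm diameter, inner roof 26 mm above the underside. Any yaw fits.
- seat (a point): specimen clamp, fixed: aluminium base plate 110 x 110 x 12 mm, steel stud in its middle. This point is on the stud's axis on top of the plate: the cap's underside is here when fully home (cap_mid 25 mm above it). The stud: 35 mm diameter, tapered top 25 mm above the plate; three spring balls 15 mm above the plate stand out to 41 mm diameter.
- click (a point): point on the stud's axis 15 mm above seat, at the balls. Going down, the cap meets the balls when its underside is 19 mm above seat (push of some 10 to 15 N), the force drops from 16 mm and it clicks home from 10 to 5 mm above seat; from 10 mm down the platen pushes back, rising to about 9 N at home. Let go, the cap springs back about 6 mm but stays caught.
- platen (a joint): depth, m, of the sprung platen (aluminium, 23 mm diameter) that rises to 36 mm above the plate on top of the stud: 0 free, about 0.010 when the cap is fully home, about 0.004 if the cap has clicked but nobody presses.
- dish: glass dish, 100 mm diameter, 16 mm high, with a gel slab in it, on the paper sheet between case and clamp, to be left alone; origin at the centre of its underside.
Things that resemble listed ones, but are neither listed nor needed, are in the scene too. Of the things that look like the part that bears seat, take the one that is farthest from the robot's base at the start.

How it is judged (in metres and radians):
On the way, in this order (a step that is already met when the one before it is completed fails the run):
1. the lid is raised beyond 0.3 rad with the knife touching it (value of joint lid above 0.3 rad and contact force between knife and lid above 0.05 N), for 0.06 s.
2. the lid stands open past upright (over 1.6 rad) and the knife lies on the bench, let go (value of joint lid above 1.6 rad and height (world z) of knife_grip below 0.025 m and contact force between the fingers and knife below 0.05 N), for 0.2 s.
3. the cap has clicked over the balls of the stud (horizontal distance between cap_mid and seat below 0.005 m and angle between cap_mid's own z axis and vertical below 0.12 rad and z of cap_mid in the frame of seat below 0.033 m), for 0.1 s.
At the end, for the whole second after the job is handed in: The cap sits upright (within 0.12 rad) on the stud, centred within 5 mm and within 2.5 mm of fully home, with the fingers still pressing it so that the platen is held more than 7.8 mm down; the lid stands open past 1.6 rad; the knife lies flat on the bench, released (grip point below 25 mm) (all of step 2 and horizontal distance between cap_mid and seat below 0.005 m and angle between cap_mid's own z axis and vertical below 0.12 rad and z of cap_mid in the frame of seat below 0.0275 m and value of joint platen above 0.0078 m and contact force between the fingers and cap above 2 N and linear speed of cap below 0.01 m/s); the arm keeps its last pose, push and grip.
It fails at once if the dish is pushed more than 20 mm (distance of dish from where it was at the start of the episode above 0.02 m).
It also fails if it takes over 61 s, if anything falls off the work surface, if the arm or the gripper's body presses on something with over 40 N, if the wrist force passes 120 N, or if a joint passes its speed limit or range.

ROBOT

A 7-joint arm with a two-finger parallel gripper is mounted at the origin on the work surface. World frame = base frame: x ahead of the robot, y to its left, z up, the work surface at z = 0. Lengths are in mm, angles in rad, forces in N, time in s.
With the tool pointing down it reaches from about 400 to 900 mm from the base axis. Payload 5.6 kg.
Tool frame: the origin (TCP) lies midway between the tips of the shut fingers; the grasp point (between the pads) lies 19 mm behind it; x points along the fingers, y is the direction in which the jaws open and shut, and the axes are right-handed (so a half turn about x gives the same grasp; the last joint's range is limited). The gripper opens to 92 mm and grips with 3 to 60 N. Pads are 20 mm wide; open, the fingers measure 128 mm over their backs; the gripper's body (75 mm by 189 mm) begins 69 mm behind the grasp point.
Start: joints at [-0.043, 0.468, -0.012, 1.603, 0.006, 1.071, -0.056], TCP at [650.007, -0.044, 214.592] pointing down, gripper open.
Joint ranges: [-2.53, 2.53], [-0.31, 2.02], [-1.57, 1.55], [0.28, 2.44], [-1.29, 4.43], [0.15, 1.84], [-2.92, 2.92]. Speed limits (rad/s): [2.57, 2.57, 3.14, 3.14, 3.14, 3.14, 3.14].

INTERFACE

Orientations are given as a rotation vector (axis times angle).
In Python, from cell import robot, grip, kin, viewer gives the robot as it stands. Calls block until the motion is done:
- robot.movep(position, orientation): joint-space move of the TCP to a pose.
- robot.servo_line(position, feed=150, rotation=None): straight line of the TCP; rotation=None keeps the orientation; feed is the mean speed in mm/s.
- robot.goto_joints(angles): joint-space move.
- grip(opening, newtons=None): opening from 0.0 (shut) to 1.0 (fully open); newtons is the grip in N (None keeps the last); returns when the fingers have stopped.
- robot.hold(seconds).
- kin.ik(position, orientation): joint angles nearest the present ones, or None.
- robot.observe(): the state.
- viewer.read_camera(name): name is "scene" or "side" or "wrist"; returns the picture (384x512x3 uint8, red, green, blue); there is no depth.
- viewer.camera_info(name): a dict with "camera_matrix" (3x3 intrinsics, pixels), "k1" (the pictures are not rectified: a ray, as slopes to the right and down, at radius r is drawn at 1 + k1 r^2 times it, then the intrinsics apply), "R" (3x3) and "t" (3): a world point X has camera coordinates R X + t. Camera axes: x right, y down, z forward; pixel columns grow to the right and rows downward; lengths in mm; the calibration is good to about 2 mm. A picture is of the moment at which its call begins: read the wrist's pose just before it. camera_info takes no time and is no camera call; for the wrist camera it gives the pose at the moment of the call.
A pose or a line that the arm cannot do raises robot.IKError and nothing moves.
- robot.job_done(): hands the job in, once; it reports no verdict.
Trained networks look in the newest picture that a camera, given by its name, has taken for a name from the list of things; names that differ only in an ending like _2 or _b are one class to them, and where a whole thing is asked for, a point or a joint stands for the part that bears it (a point fixed in the world has none). Each returns a list of dicts, best first, with "confidence" (0 to 1); they miss things now and then, are a little off and sometimes report something else, mostly with a low value. They report only what shows in the picture. A call takes as long as a camera call. They do not tell look-alikes from the thing itself.
- viewer.silhouettes(name, camera): "mask" (384x512 bool, what is visible of it).
- viewer.pinpoint(name, camera): "at" ([x, y, z] in mm, in the coordinates of the camera as it stood for that picture, good to about 4 mm: a listed point, or the origin of a listed thing).
The state is a dict: "t": time; "joints": joint angles; "joint_velocities": joint speeds; "joint_torque": joint torques, N m; "tcp_pos": TCP position; "tcp_rot": TCP orientation; "contact_force": force on the tool from outside, world axes, zero at the start; "wrist_torque": the same for the moment, N m; "grip_width": opening from 0.0 (shut) to 1.0 (fully open).
Only numpy, scipy, OpenCV 4.12 (cv2) and the standard library are available. Lean on these libraries where they do the work, as an engineer would, in place of code of your own. Each camera call takes 0.05 s, during which the arm holds its last target. There are 200 camera calls.

## Working session

There is one attempt and no reset: what is moved stays moved. The work goes in short steps, each a Python script; the robot and the scene stay as the last script left them, time stands still between calls to the robot, and variables do not carry over. Pictures are saved under pics/ and viewed, about 8 in all and at most 12, crops included, and the job is handed in when it is done.

```bash
ls; mkdir -p pics
cat > h.py <<'E'
import numpy as np, cv2, json
from cell import robot, grip, kin, viewer
from scipy.spatial.transform import Rotation as Rn
def ci(c):
    i=viewer.camera_info(c); return {k:np.array(v,float) for k,v in i.items() if k in('camera_matrix','k1','R','t')}
def w(i,p): return i['R'].T@(np.array(p)-i['t'])
def proj(i,X):
    c=i['R']@np.array(X,float)+i['t']; s=c[:2]/c[2]; s=s*(1+i['k1']*(s@s)); K=i['camera_matrix']
    return np.array([K[0,0]*s[0]+K[0,2],K[1,1]*s[1]+K[1,2]])
def ray(i,uv):
    K=i['camera_matrix']; k=float(i['k1'])
    d=np.array([(uv[0]-K[0,2])/K[0,0],(uv[1]-K[1,2])/K[1,1]]); s=d.copy()
    for _ in range(30): s=d/(1+k*(s@s))
    return -i['R'].T@i['t'], i['R'].T@np.array([s[0],s[1],1])
def atz(i,uv,z):
    o,d=ray(i,uv); return o+d*(z-o[2])/d[2]
def snap(c,fn=None):
    i=ci(c); im=viewer.read_camera(c)
    if fn: cv2.imwrite('pics/'+fn,cv2.cvtColor(im,cv2.COLOR_RGB2BGR))
    return i,im
def find(i,n,c,k=3):
    for r in viewer.pinpoint(n,c)[:k]: print(c,n,round(r['confidence'],2),np.round(w(i,r['at']),1))
E
python3 - <<'E'
from h import *
ims=[]
for c in('scene','side'):
    i,im=snap(c); ims.append(im)
    print(c,'cam at',-i['R'].T@i['t'],i['camera_matrix'][0,0],i['k1'])
    for n in('knife_grip','knife_tip','lid_edge','lid_hinge','case_in','cap_mid','seat','dish'): find(i,n,c)
cv2.imwrite('pics/a.png',cv2.cvtColor(np.vstack(ims),cv2.COLOR_RGB2BGR)[:, :])
for k,im in zip('ab',ims): cv2.imwrite(f'pics/{k}0.png',cv2.cvtColor(im,cv2.COLOR_RGB2BGR))
m=cv2.hconcat([cv2.resize(cv2.cvtColor(x,cv2.COLOR_RGB2BGR),(400,300)) for x in ims])
print(robot.observe()['t'],robot.observe()['tcp_rot'],robot.observe()['grip_width'])
E
```

```text
pics
scene cam at [1139.8222484  -447.82209533  855.4293926 ] 409.02656759317773 -0.1488276477796335
scene knife_grip 0.88 [452.2 -27.9  10.3]
scene knife_grip 0.37 [603.1 210.7  29.1]
scene knife_tip 0.61 [556.5  -3.1   6.8]
scene lid_edge 0.58 [ 557.4 -195.1   60.5]
scene lid_hinge 0.9 [ 718.3 -193.4   64.9]
scene seat 0.84 [597.6 209.7  12.6]
scene seat 0.56 [402.8 167.6  24.2]
scene seat 0.56 [166.7 321.1  19.8]
scene dish 0.64 [694.3  -4.2   4.9]
side cam at [-96.36508605 710.89579385 664.06696426] 374.50558966591257 0.024111911308290684
side knife_grip 0.66 [453.9 -31.4  10. ]
side knife_tip 0.78 [563.7   0.9   2.9]
side lid_edge 0.91 [ 561.3 -199.6   58.5]
side lid_hinge 0.87 [ 721.6 -196.9   60.7]
side seat 0.9 [168.9 319.7  11.8]
side seat 0.78 [405.8 165.9  13.1]
side seat 0.61 [600.  213.2   4.1]
side dish 0.94 [699.9  -1.   -1.1]
0.9 [ 1.20928353  1.20911157 -1.20923449] 1.0012363434663007
```

View pics/a0.png

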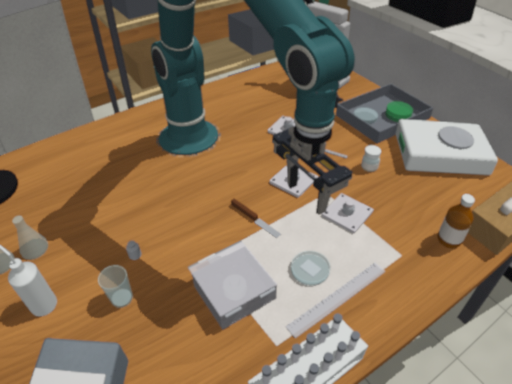

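View pics/b0.png

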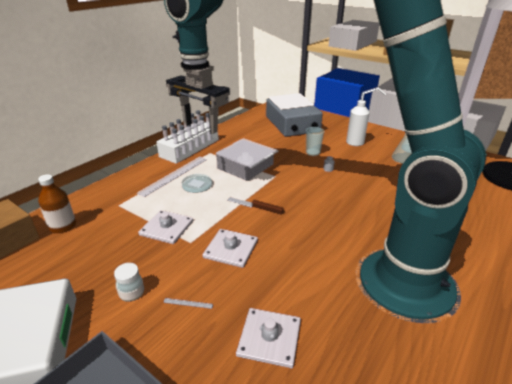

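Scene and side both show the shut case at about (650,-196) and the knife in front of it. Three clamps are visible, and the farthest is at about (600,211), 636 mm from the base against 437 and 362. Next I'll move over the knife and take a closer look with the wrist camera.

```bash
cat >> h.py <<'E'
R0=Rn.from_rotvec([1.20928353,1.20911157,-1.20923449]).as_matrix()
def down(yaw):  # tool down, jaw axis = start jaw axis turned by yaw (start: knife along +x)
    return Rn.from_matrix(Rn.from_euler('z',yaw).as_matrix()@R0).as_rotvec()
E
python3 - <<'E'
from h import *
print(np.round(R0,3))
psi=np.arctan2(28.5,107)
robot.movep([460,-28,160],down(psi))
i,im=snap('wrist','w1.png')
print('cam',-i['R'].T@i['t'],robot.observe()['t'],robot.observe()['tcp_pos'])
find(i,'knife_grip','wrist');find(i,'knife_tip','wrist');find(i,'lid_edge','wrist')
for r in viewer.silhouettes('knife_grip','wrist')[:2]:
    m=r['mask']; ys,xs=np.nonzero(m); print('sil',r['confidence'],len(xs))
    if len(xs)>50:
        P=np.array([atz(i,p,12)[:2] for p in np.c_[xs,ys][::5]]); c=P.mean(0); u,s,vt=np.linalg.svd(P-c); print(c,np.degrees(np.arctan2(*(vt[0][::-1]*np.sign(vt[0][0])))),((P-c)@vt[0]).min(),((P-c)@vt[0]).max())
E
```

```text
[[ 0.  1. -0.]
 [-0. -0. -1.]
 [-1.  0.  0.]]
cam [441.62665231  47.51136634 330.61853581] 1.7667 [462.37425809 -27.78527945 160.89239112]
wrist knife_grip 0.68 [453.4 -26.7  11.8]
wrist knife_tip 0.58 [565.5 -10.6   2.7]
wrist lid_edge 0.88 [ 561.2 -198.    59.9]
sil 0.63 3132
[469.37372024 -22.80126901] 13.53147537971598 -92.85692580316677 88.85122538391188
```

View pics/w1.png

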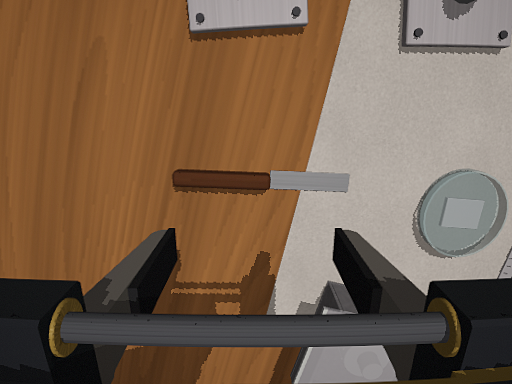

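The wrist view shows the knife with its handle from (173,179) to (270,181) and its tip at (349,182). The jaws open along x at yaw 0, so I need a further -90° turn. The camera will then be ahead of the gripper, looking at the blade and lid.

Run:
```python
from h import *
# pixel-based fit, using pose of the w1 picture = present pose
i=ci('wrist'); 
f=atz(i,(270,181),10); tip=atz(i,(349,182.5),3); b=atz(i,(173,179),10)
print('front',f,'tip',tip,'back',b,np.linalg.norm((tip-f)[:2]),np.linalg.norm((f-b)[:2]))
psi=np.arctan2(*(tip-b)[:2][::-1]); d=np.array([np.cos(psi),np.sin(psi)])
g=tip[:2]-110*d; print(np.degrees(psi),g, f[:2]-25*d)
o=down(psi-np.pi/2)
print(kin.ik([*g,60],o), kin.ik([465,-196,60],down(-np.pi/2)),kin.ik([630,-196,180],down(-np.pi/2)))
```

```text
front [476.46385059 -22.21723469  10.        ] tip [558.9217654   -3.61082929   3.        ] back [378.9225945  -45.87498366  10.        ] 84.53109508666338 100.36924691682466
13.213796565049792 [451.83413763 -28.75521195] [452.12575337 -27.93186711]
[-0.16151694  0.38825911  0.1773107   2.19428472 -0.12434114  0.56806199
 -1.23245268] [ 0.09373732  0.46194027  0.29125986  2.08151283 -0.21993293  0.62661182
 -1.03582682] [ 0.02046795  0.52591897  0.32323054  1.62585223 -0.18811227  1.02055775
 -1.1692182 ]
```

Handle and blade measure 100.4 and 84.5 mm against 100 and 85, so the fit is good. Grasping now.

Run:
```python
from h import *
psi=np.radians(13.3); o=down(psi-np.pi/2); g=[452,-28.3]
robot.movep([*g,60],o)
robot.servo_line([*g,3.5],150)
robot.hold(0.1); print(robot.observe()['tcp_pos'],robot.observe()['contact_force'])
grip(0.0,60); s=robot.observe(); print('w',s['grip_width']*92,s['tcp_pos'],s['t'])
robot.servo_line([*g,120],200)
robot.movep([400,-196,120],down(-np.pi/2)); robot.hold(0.15)
s=robot.observe(); print(s['grip_width']*92,s['tcp_pos'],s['t'],s['contact_force'])
i,im=snap('wrist','w2.png')
for n in('knife_grip','knife_tip','lid_edge','lid_hinge','cap_mid','case_in'): find(i,n,'wrist')
```

```text
[452.81258861 -28.3785033    4.34406271] [-0.04087331  0.49727531 -0.50850724]
w 15.314955238495276 [452.0055959  -28.31762926   3.49308243] 5.0333
15.398620606557008 [ 400.67284922 -194.22576789  119.63440986] 6.65 [-0.22775858  0.63098861  1.05119067]
wrist knife_grip 0.85 [ 400.9 -190.3  130.6]
wrist knife_tip 0.68 [ 516.  -193.6  118.7]
```

View pics/w2.png

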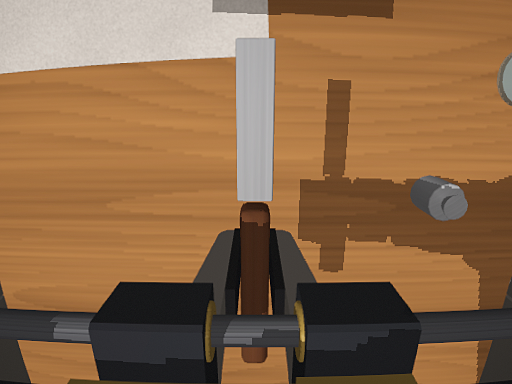

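The knife is held straight, with the blade tip at (255,39). Now I'll stage it in front of the lip and measure the relative position with the side camera.

Run:
```python
from h import *
i=ci('wrist'); print('tip px',atz(i,(255,38.5),118))
robot.movep([428,-196,54],down(-np.pi/2)); robot.hold(0.2)
s=robot.observe(); print(s['tcp_pos'],s['t'],s['contact_force'])
for c in('side','scene','wrist'):
    i,im=snap(c,c+'3.png')
    for n in('knife_tip','lid_edge','lid_hinge'): find(i,n,c,1)
im=cv2.imread('pics/side3.png'); a=cv2.resize(im[120:220,190:310],None,fx=5,fy=5,interpolation=2); cv2.imwrite('pics/c3.png',a)
```

```text
tip px [ 510.9955554  -196.23630849  118.        ]
[ 428.33747534 -196.48030546   55.49168541] 7.5917 [ 0.35386056 -0.1794391  -1.00828017]
side knife_tip 0.67 [ 542.3 -196.1   53.8]
side lid_edge 0.71 [ 563.1 -198.5   58.1]
side lid_hinge 0.79 [ 721.4 -197.9   61.7]
scene knife_tip 0.52 [ 537.1 -194.6   59.7]
scene lid_edge 0.69 [ 554.4 -196.4   60.3]
scene lid_hinge 0.8 [ 716.6 -195.9   63.1]
wrist knife_tip 0.98 [ 541.2 -195.9   54.7]
```

View pics/wrist3.png

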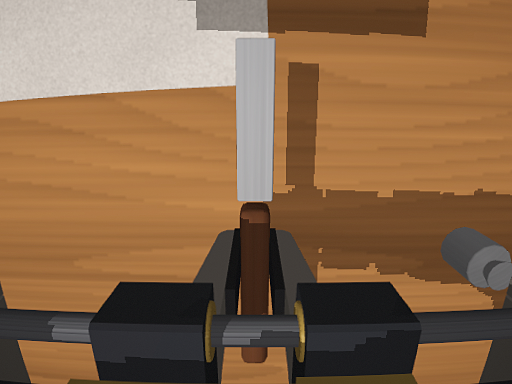

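```bash
cat >> h.py <<'E'
H=719.
def arc(th,r,feed=120):
    robot.servo_line([H-r*np.cos(th)-110.7,-196,58.5+r*np.sin(th)],feed)
    s=robot.observe(); print(round(th,2),np.round(s['tcp_pos'],1),np.round(s['contact_force'],2),round(s['t'],2))
E
python3 - <<'E'
from h import *
robot.servo_line([428,-196,54],50)
robot.servo_line([460.3,-196,54],60); robot.hold(0.1)
s=robot.observe(); print(s['tcp_pos'],s['contact_force'],s['t'])
for th in(0.02,0.15,0.3,0.45): arc(th,148,80)
i,im=snap('side','s4.png'); find(i,'lid_edge','side');find(i,'knife_tip','side');find(i,'lid_hinge','side')
cv2.imwrite('pics/s4c.png',cv2.resize(cv2.imread('pics/s4.png')[80:230,140:340],None,fx=4,fy=4,interpolation=2))
E
```

```text
[ 459.80373802 -196.00831305   53.88540415] [ 0.52118664  0.13635172 -0.98227199] 9.2333
0.02 [ 460.5 -196.2   62.1] [ 0.29  0.52 -1.05] 9.48
0.15 [ 462.3 -196.    81. ] [-0.05 -0.35 -0.55] 9.88
0.3 [ 467.1 -196.   102.3] [-0.62 -0.22 -1.46] 10.3
0.45 [ 475.1 -196.   122.8] [-0.56 -0.27 -1.93] 10.72
side lid_edge 0.85 [ 576.6 -199.5  127.6]
side knife_tip 0.67 [ 590.5 -194.8  123.5]
side lid_hinge 0.78 [ 721.6 -198.8   62.3]
```

View pics/s4c.png

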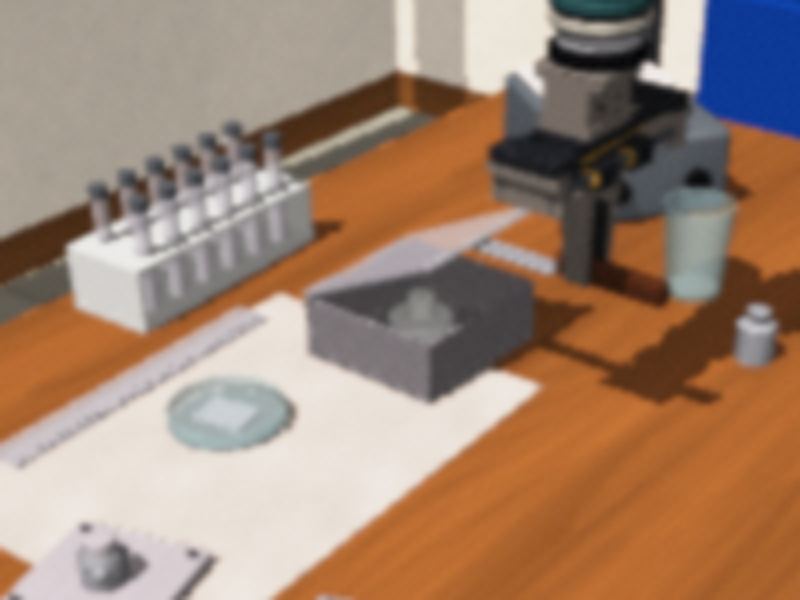

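The side crop shows the lid up at about 0.45 rad, resting on the blade, with the cap visible inside. I'll continue the arc.

Run:
```python
from h import *
for th,r in((0.7,146),(0.95,143),(1.2,140),(1.4,135),(1.6,130),(1.78,125)): arc(th,r,110)
i,im=snap('side','s5.png'); find(i,'lid_edge','side');find(i,'knife_tip','side');find(i,'lid_hinge','side')
cv2.imwrite('pics/s5c.png',cv2.resize(cv2.imread('pics/s5.png')[80:230,140:340],None,fx=4,fy=4,interpolation=2))
```

```text
0.7 [ 496.3 -195.9  152.3] [-0.65  0.06 -2.68] 11.41
0.95 [ 524.3 -196.   174.2] [-1.   -0.78 -1.46] 11.88
1.2 [ 556.6 -196.   188.3] [ 0.09  0.15 -0.44] 12.36
1.4 [ 584.5 -196.   191. ] [-0.3   0.73 -0.47] 12.76
1.6 [ 611.3 -196.   188. ] [ 0.41 -0.43 -1.45] 13.15
1.78 [ 633.6 -196.   180.4] [-1.03 -0.61 -0.13] 13.52
side lid_edge 0.62 [ 783.6 -201.3  204.6]
side knife_tip 0.52 [ 746.4 -192.5  175.8]
side lid_hinge 0.92 [ 721.5 -196.2   57.7]
```

View pics/s5c.png

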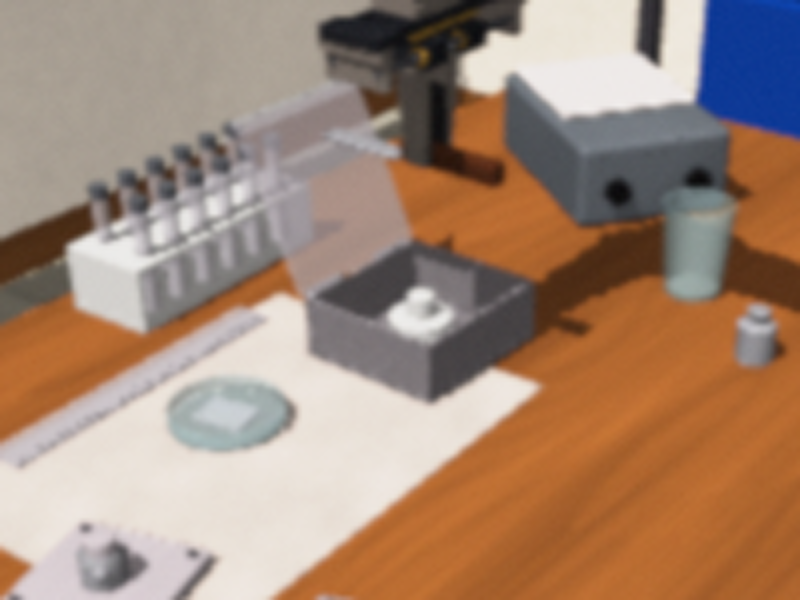

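The lid has fallen fully open, with its edge at (784,·,205), about 2.0 rad. The white cap is visible in the case. Now I'll lay the knife down.

Run:
```python
from h import *
psi=np.radians(13.3); o=down(psi-np.pi/2); g=[452,-28.3]
robot.servo_line([540,-196,180],250)
robot.movep([*g,40],o)
robot.servo_line([*g,8],100); robot.servo_line([*g,3.3],30); robot.hold(0.1)
s=robot.observe(); print(s['tcp_pos'],s['contact_force'],s['t'])
grip(0.6); robot.hold(0.1)
robot.servo_line([*g,60],150)
robot.movep([600,-196,170],down(-np.pi/2)); robot.hold(0.15)
print(robot.observe()['t'],robot.observe()['tcp_pos'])
i,im=snap('wrist','w6.png'); print('cam',-i['R'].T@i['t'])
find(i,'cap_mid','wrist');find(i,'case_in','wrist')
for c in('side','scene'):
    j,im2=snap(c,c+'6.png')
    for n in('cap_mid','knife_grip','knife_tip','seat'): find(j,n,c,2 if n!='seat' else 3)
```

```text
[452.05717358 -28.26109064   3.46980737] [ 0.69490355  0.11366739 -0.9450539 ] 16.05
18.5333 [ 599.17003002 -194.12428871  168.86386918]
cam [ 678.33420288 -194.61575008  338.41305317]
wrist cap_mid 0.73 [ 645.6 -196.5   29.4]
side cap_mid 0.71 [ 649.  -196.7   29. ]
side knife_grip 0.64 [454.5 -27.5  10.5]
side knife_tip 0.59 [ 5.606e+02 -5.000e-01 -1.200e+00]
side knife_tip 0.35 [699.7   1.1  -1. ]
side seat 0.81 [405.1 166.9  10.9]
side seat 0.76 [604.4 209.6   4.7]
side seat 0.55 [170.9 319.7  11.6]
scene cap_mid 0.77 [ 640.8 -193.2   32.4]
scene knife_grip 0.65 [452.1 -30.3   9.8]
scene knife_tip 0.68 [556.2   1.6   7.7]
scene seat 0.96 [164.4 319.5  17. ]
scene seat 0.64 [600.4 207.4  12.7]
scene seat 0.62 [402.7 167.   21.9]
```

View pics/w6.png

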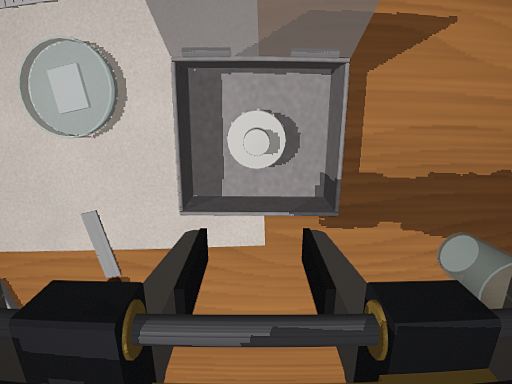

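The knife lies flat, and the cap sits mid-case with its knob top at (256,141) and its skirt centred on about (257,139.5).

Run:
```python
from h import *
i=ci('wrist'); k=atz(i,(256.3,141.5),54); s2=atz(i,(257,139.5),34); print(k,s2)
im=cv2.cvtColor(cv2.imread('pics/w6.png'),cv2.COLOR_BGR2GRAY)
for r in viewer.silhouettes('cap_mid','wrist')[:1]:
    pass
c=(k+s2)[:2]/2; print('cap',c)
assert np.hypot(*(c-[646,-196]))<9
o=down(-np.pi/2)
robot.movep([*c,80],o); robot.hold(0.1)
robot.servo_line([*c,35.5],100); robot.hold(0.1)
s=robot.observe(); print(s['tcp_pos'],s['contact_force'],s['t'])
grip(0.0,60); s=robot.observe(); print('w',s['grip_width']*92,s['contact_force'])
robot.servo_line([*c,150],200); robot.hold(.1); s=robot.observe(); print('w',s['grip_width']*92,s['tcp_pos'],s['contact_force'],s['t'])
# look down at the clamp on the way
robot.movep([520,211,190],o); robot.hold(.2)
print(robot.observe()['tcp_pos'],robot.observe()['t'])
i,im=snap('wrist','w7.png'); print('cam',-i['R'].T@i['t'])
find(i,'seat','wrist');find(i,'click','wrist');find(i,'cap_mid','wrist')
```

```text
[ 646.34548393 -197.95858995   54.        ] [ 645.97493412 -198.72644769   34.        ]
cap [ 646.16020903 -198.34251882]
[ 645.87411135 -198.34499485   34.99475978] [ 0.17377594 -0.06600539 -0.18165033] 20.5083
w 22.84229195470407 [ 0.39206702 -0.81062562 -1.08722757]
w 22.747297188931526 [ 644.94674037 -197.87648666  147.97677801] [-0.0116199   0.36553834 -0.5103002 ] 21.9333
[520.54305963 209.95362366 189.89689678] 23.7167
cam [599.30922811 209.43353973 359.60078311]
wrist seat 0.68 [603.  209.6   8.7]
wrist seat 0.39 [ 6.968e+02 -5.800e+00  1.000e-01]
wrist click 0.72 [602.5 210.6  27.2]
wrist cap_mid 0.87 [516.8 204.3 182. ]
wrist cap_mid 0.16 [606.3 210.    8.3]
```

View pics/w7.png

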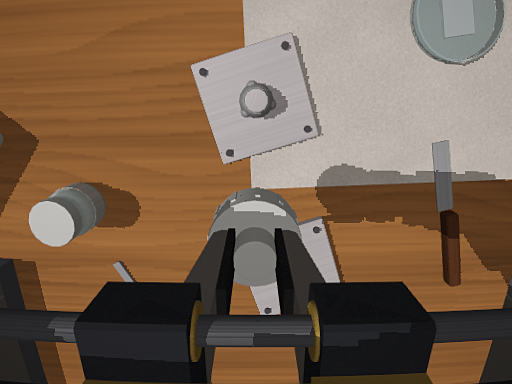

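The farthest clamp's plate screws are at (203,72), (286,45), (307,129) and (229,153), and the platen is at (256,99). The cap hangs upright between the fingers, with its knob top at about (255,262). I'll compute the positions and go above the stud.

Run:
```python
from h import *
i=ci('wrist'); t=robot.observe()['tcp_pos']; print(t)
P=np.array([atz(i,p,12) for p in((203,72),(286,45),(307,129),(229,153))]); print(P.mean(0),[np.linalg.norm(P[a]-P[a-1]) for a in range(4)])
print('platen',atz(i,(256.5,99.5),48))
print('proj tcp-axis knob top',proj(i,[*t[:2],t[2]+18.5]),'shoulder',proj(i,[*t[:2],t[2]-1.5]),'bottom',proj(i,[*t[:2],t[2]-31.5]))
im=cv2.imread('pics/w7.png')
# expected outlines drawn at tcp axis
for dz,r in((18.5,12),(-1.5,28),(-31.5,28)):
    for a in np.linspace(0,2*np.pi,120):
        u=proj(i,[t[0]+r*np.cos(a),t[1]+r*np.sin(a),t[2]+dz]).round().astype(int); im[u[1],u[0]]=(0,0,255)
s=P.mean(0)
for a in np.linspace(0,2*np.pi,90):
    u=proj(i,[s[0]+11.5*np.cos(a),s[1]+11.5*np.sin(a),48]).round().astype(int); im[u[1],u[0]]=(0,255,0)
cv2.imwrite('pics/w7c.png',cv2.resize(im[20:320,160:350],None,fx=2,fy=2,interpolation=0))
```

```text
[520.18495727 210.68625639 189.96135247]
[602.25134077 208.48883811  12.        ] [np.float64(88.22373931536445), np.float64(89.21271957291272), np.float64(88.10217030161924), np.float64(88.4268205928302)]
platen [603.08858733 208.41892574  48.        ]
proj tcp-axis knob top [253.83747923 259.47181153] shoulder [253.91718021 243.47925469] bottom [254.0105603  224.77538594]
```

View pics/w7c.png

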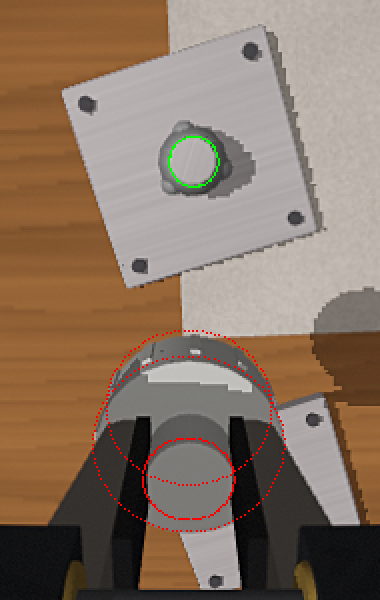

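The predicted outlines agree with the image to about 1 mm: the cap sits about 1 mm toward -x of the TCP, and the stud axis is at about (602.5, 209). Now I'll descend in steps, watching the force.

Run:
```python
from h import *
o=down(-np.pi/2); c=[603.4,209.0]
robot.movep([*c,100],o); robot.servo_line([*c,74],100); robot.hold(.15)
s=robot.observe(); f0=s['contact_force']; print(s['tcp_pos'],f0,s['t'],s['grip_width']*92)
for z in np.arange(72,61.9,-1.25):
    robot.servo_line([*c,z],25); robot.hold(0.05); s=robot.observe(); f=np.array(s['contact_force'])-f0
    print(round(z-43.5,2),np.round(s['tcp_pos'],2),np.round(f,2),np.round(s['wrist_torque'],2),round(s['t'],2))
    if abs(f[2])>8 or np.hypot(f[0],f[1])>5: print('stop'); break
```

```text
[603.85224911 209.29860857  75.01616545] [ 0.70307629 -0.74172387 -0.37385539] 25.0333 22.59213629303432
28.5 [603.46 209.    72.06] [-1.47  0.31 -0.16] [ 0.11  0.15 -0.02] 25.33
27.25 [603.37 208.93  70.65] [-0.54  0.83 -0.18] [ 0.07  0.1  -0.03] 25.63
26.0 [603.36 208.98  69.42] [-0.1   0.64 -0.91] [0.08 0.15 0.06] 25.93
24.75 [603.36 208.99  68.18] [-1.2   0.37 -0.02] [ 0.06  0.1  -0.05] 26.23
23.5 [603.36 209.01  66.96] [0.41 0.11 0.45] [ 0.04  0.1  -0.02] 26.53
22.25 [603.38 208.97  65.68] [-1.27  1.11  0.02] [0.09 0.08 0.04] 26.83
21.0 [603.36 208.98  64.44] [-0.61  0.98  0.41] [ 0.06  0.09 -0.03] 27.13
19.75 [603.41 208.99  63.21] [-1.25  0.91  0.17] [0.1  0.04 0.04] 27.43
18.5 [603.71 208.96  62.23] [0.32 0.27 0.53] [-0.04 -0.02 -0.01] 27.73
```

The cap slid over the stud freely. Pressing on through the balls to home.

Run:
```python
from h import *
c=[603.4,209.0]; f0=np.array([0,0,-.4])
for z in [61,60,59,58,57,55.5,54,52,50,48,46.5,45.5,44.5,43.5,43,42.5,42]:
    robot.servo_line([*c,z],25); robot.hold(0.05); s=robot.observe(); f=np.array(s['contact_force'])-f0
    print(round(z-43.5,2),np.round(s['tcp_pos'],2),np.round(f,2),round(s['grip_width']*92,2),round(s['t'],2))
    if f[2]>24 or np.hypot(f[0],f[1])>12: print('stop'); break
```

```text
17.5 [604.   208.91  61.67] [ 0.36 -0.39  4.97] 22.76 28.03
16.5 [604.33 209.02  61.32] [-0.76 -1.29  9.17] 22.25 28.33
15.5 [604.75 208.95  60.79] [-0.81 -1.33 11.29] 22.27 28.63
14.5 [604.95 209.19  59.86] [-0.17 -1.69 10.85] 22.43 28.93
13.5 [604.61 209.18  57.98] [ 0.77 -1.07  5.71] 22.49 29.23
12.0 [604.15 209.08  55.91] [ 1.36 -0.19  4.43] 22.6 29.53
10.5 [603.51 208.95  53.72] [ 2.4  -0.09  1.9 ] 22.42 29.83
8.5 [603.26 208.81  51.24] [ 3.14 -0.31 -3.08] 22.16 30.13
6.5 [603.22 208.89  49.72] [ 3.03 -0.61 -2.43] 22.75 30.43
4.5 [603.28 208.87  48.38] [ 0.13 -1.86  3.57] 22.61 30.73
3.0 [603.31 208.91  46.69] [-0.59 -1.93  5.76] 22.59 31.03
2.0 [603.33 208.91  45.77] [-0.25 -1.65  5.45] 22.46 31.33
1.0 [603.35 208.92  44.87] [-0.37 -1.78  7.16] 22.41 31.63
0.0 [603.38 208.88  43.99] [-0.82 -1.65  7.47] 22.3 31.93
-0.5 [603.38 208.9   43.54] [-1.01 -2.09  7.45] 22.39 32.23
-1.0 [603.41 208.88  43.42] [ 0.43 -2.   10.52] 22.54 32.53
-1.5 [603.38 208.89  43.38] [-2.24 -1.97 13.91] 22.71 32.83
```

The cap clicked: the force peaked at about 11 N, then dropped. TCP z then stopped at 43.4 with the force rising steeply, so the cap is home on the plate. I'll do a final check, holding.

Run:
```python
from h import *
robot.servo_line([603.4,209.0,41.6],25); robot.hold(0.5); s=robot.observe(); print(s['tcp_pos'],s['contact_force'],s['t'])
for c in('side','scene'):
    i,im=snap(c,c+'8.png')
    for n in('cap_mid','seat','lid_edge','knife_grip','dish'): find(i,n,c,1 if n!='seat' else 3)
cv2.imwrite('pics/f8.png',cv2.hconcat([cv2.resize(cv2.imread('pics/side8.png')[120:270,110:310],(400,300)),cv2.resize(cv2.imread('pics/scene8.png')[160:340,180:420],(400,300))]))
```

```text
[603.37898372 208.91320175  43.35884478] [-4.07359467 -3.29980599 14.41187869] 33.5833
side cap_mid 0.62 [604.  207.5  40.7]
side seat 0.86 [403.5 165.6   8.7]
side seat 0.86 [172.7 321.6  11.1]
side seat 0.68 [601.4 210.5   4.2]
side lid_edge 0.87 [ 787.3 -201.   202.9]
side dish 0.69 [698.3  -1.4  -1.1]
scene cap_mid 0.77 [599.3 210.7  39.9]
scene seat 0.98 [166.8 320.3  19. ]
scene seat 0.81 [599.  206.2  12.8]
scene seat 0.78 [403.6 171.4  19.7]
scene lid_edge 0.66 [ 780.7 -197.3  204.5]
scene knife_grip 0.69 [451.5 -29.7  13.3]
scene dish 0.97 [694.3  -5.1   6. ]
```

View pics/f8.png

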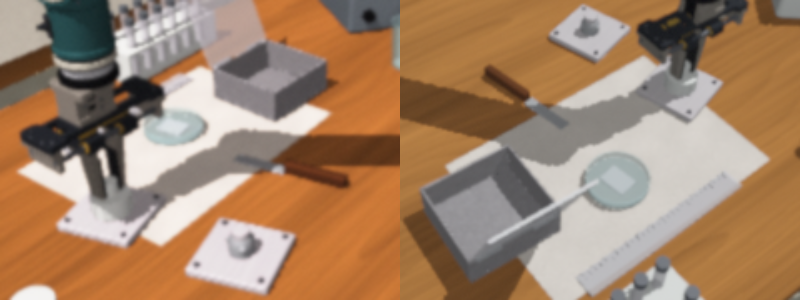

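The cap is down on the plate with the fingers on it, the lid is open, the knife lies flat and the dish hasn't moved. Handing in.

```bash
python3 -c "
from h import *
s=robot.observe(); print(s['contact_force'],s['tcp_pos'],s['t']); robot.job_done()"
```

```text
[-4.33488604 -2.61683355 15.81444991] [603.41879802 208.89121158  43.39026611] 34.1833
the job is handed in; nothing more can be done
```

The job is handed in at 34.2 s on the clock, with the cap pressed home on the farthest clamp. The interface gave no verdict, so the results below are from my own checks.

- **Lid:** I raised it on the knife blade by the front lip and swung it back to its stop. The last pictures put its front edge at about (784, -199, 204) mm, roughly 1.95–2.0 rad.
- **Knife:** It lies flat where it started, released. The grip point read 10–13 mm high; the side network missed it in the last picture, but the picture itself shows it.
- **Cap:** It clicked with a peak of about 11 N, then the force dropped. It stopped with the TCP at z = 43.4 mm, about where I predicted the home position. I hold it there with 14–16 N, plus a sideways force of about 5 N. The networks place it within about 5 mm of the stud axis, which is their own accuracy. They put cap_mid 3–4 mm above its expected height in one view and much the same in the other.
- **Dish:** It read within about 2 mm of its starting position in both views.

**Disagreement between cameras:** the networks' x positions from the scene camera read about 4 mm lower than from the side camera throughout. I used the wrist camera for the fine alignment instead. I could not measure the platen depth directly; I inferred it from the force and the hard stop.

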